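# Book a batch of samples in

## Robot

A 6-joint arm with a two-finger parallel gripper is mounted at the origin on the work surface. World frame = base frame: x ahead of the robot, y to its left, z up, the work surface at z = 0. Lengths are in mm, angles in rad, forces in N, time in s.
With the tool pointing down it reaches from about 275 to 1000 mm from the base axis. Payload 8.4 kg.
Tool frame: the origin (TCP) lies at the very end of the fingers, on their centre line; the grasp point (between the pads) lies 19 mm behind it; z points along the fingers, y is the line along which they close (so a half turn about z gives the same grasp; the last joint's range is limited). The gripper opens to 85 mm and grips with 20 to 120 N. Pads are 22 mm wide; open, the fingers measure 114 mm over their backs; the gripper's body (76 mm by 85 mm) begins 54 mm behind the grasp point. The pads swing forward as they close: fully open they stand 13 mm farther back than shut.
Start: joints at [-1.333, 0.353, 1.633, -0, 1.155, -0.002], TCP at [148.441, -607.119, 231.281] pointing down, gripper open.
Joint ranges: [-2.63, 2.63], [-0.92, 2.1], [0.06, 2.66], [-1.3, 4.44], [0, 2.69], [-3.02, 3.02]. Speed limits (rad/s): [2.22, 2.22, 2.79, 3.14, 3.14, 3.14].

## Interface

Orientations are given as a rotation vector (axis times angle).
In Python, from rig import ctrl, cams gives the robot as it stands.
- The arm moves only by the tool send_rows, never from a script. Its argument "plan" is a list of rows, each a list of 7 numbers: the shift along the world's x, y, z scaled (see below), then the turn, a rotation vector about the world's x, y, z scaled (see below), then the opening, from 0 (shut) to 1 (fully open). In form: [[dx, dy, dz, wx, wy, wz, hand], ...]. A call has 1 to 10 rows; each row is the pose to reach, as a shift and turn from the pose commanded when the call began; what a row does not reach only later rows make up. The controller multiplies each number of a shift by 50 cm and each number of a turn by 45 degrees. A row lasts 1/8 s, in which the tool goes at most 62.5 mm and 10.7 degrees, less where a joint would pass 70% of its speed; a pose out of reach is approached as far as the arm can. A call with a number of a shift or a turn outside -1 to 1 is refused whole. A call with a gripper value outside its range is refused whole. The fingers move at their own pace and stop on an object; "newtons" is the grip in N (left out, the last holds). Time passes only in rows, so rows that repeat a pose let the fingers close. It gives the time, the measured TCP pose, the force, the opening and the grip force at its end, in the units of the state.
- ctrl.sense(): the state, without advancing time (a new reading comes with each control period).
- cams.read_camera(name): name is "scene" or "top" or "wrist"; returns the picture (400x640x3 uint8, red, green, blue); there is no depth.
- cams.camera_params(name): a dict with "fx", "fy", "cx", "cy" (pixels), "k1" (the pictures are not rectified: a ray, as slopes to the right and down, at radius r is drawn at 1 + k1 r^2 times it, then the intrinsics apply), "R" (3x3) and "t" (3): a world point X has camera coordinates R X + t. Camera axes: x right, y down, z forward; pixel columns grow to the right and rows downward; lengths in mm; the calibration is good to about 2 mm. A picture is of the moment at which its call begins: read the wrist's pose just before it. camera_params takes no time and is no camera call; for the wrist camera it gives the pose at the moment of the call.
- ctrl.sign_off(): hands the job in; it is judged then, once.
Trained networks look in the newest picture that a camera, given by its name, has taken for a name from the list of things; names that differ only in an ending like _2 or _b are one class to them, and where a whole thing is asked for, a point or a joint stands for the part that bears it (a point fixed in the world has none). Each returns a list of dicts, best first, with "p" (0 to 1); they miss things now and then, are a little off and sometimes report something else, mostly with a low value. They report only what shows in the picture. A call takes as long as a camera call. They do not tell look-alikes from the thing itself.
- cams.look_for(camera, query): "point" ([row, column] as shares, 0 to 1, of the picture: columns of its width, rows of its height, amid what is visible of it).
- cams.mark_of(camera, query): "point" ([row, column] as shares, 0 to 1, of the picture: columns of its width, rows of its height: a listed point, or the origin of a listed thing).
The state is a dict: "t": time; "q": joint angles; "qd": joint speeds; "effort": joint torques, N m; "ee_pos": TCP position; "eef_rot": TCP orientation; "wrist_force": force on the tool from outside, world axes, zero at the start; "wrist_torque": the same for the moment, N m; "opening": finger opening in mm; "grip_force": force on a finger pad.
Only numpy, scipy, OpenCV 4.12 (cv2) and the standard library are available. Lean on these libraries where they do the work, as an engineer would, in place of code of your own. Each camera call takes 0.05 s, during which the arm holds its last target. There are 200 camera calls.

## Task

Book this batch in: slide the blue cover of the white sample box open, lay every amber sample bottle flat inside the box and slide the cover fully shut. Only with the cover shut, squeeze the scanner's red trigger fully home, keep it squeezed for two seconds and let it spring back. Last of all, hang the orange tag astride the rail, let go of everything and leave the other things on the bench where they are.

Things in the scene. Friction and masses are not known exactly. Their poses are not given: they have to be found in the camera images.
- bottle1: square amber sample bottle with a green screw cap and white label, lying on its side: body 64 x 32 x 32, cap 26 diameter x 20, 84 long in all. Origin in the middle of the 84 length on its long axis (16 above what it lies on), x along the bottle towards the cap. 90 g. Two to four bottles are present; the others are absent
- bottle2: square amber sample bottle with a green screw cap and white label, lying on its side: body 64 x 32 x 32, cap 26 diameter x 20, 84 long in all. Origin in the middle of the 84 length on its long axis (16 above what it lies on), x along the bottle towards the cap. 90 g. Two to four bottles are present; the others are absent
- bottle3: square amber sample bottle with a green screw cap and white label, lying on its side: body 64 x 32 x 32, cap 26 diameter x 20, 84 long in all. Origin in the middle of the 84 length on its long axis (16 above what it lies on), x along the bottle towards the cap. 90 g. Two to four bottles are present; the others are absent
- bottle4: square amber sample bottle with a green screw cap and white label, lying on its side: body 64 x 32 x 32, cap 26 diameter x 20, 84 long in all. Origin in the middle of the 84 length on its long axis (16 above what it lies on), x along the bottle towards the cap. 90 g. Two to four bottles are present; the others are absent
- box: white open-topped sample box fixed to the bench, outside 162 (x) x 212 (y) x 50 high, walls 6, floor 5 to 6 thick. Origin: centre of its underside, z up. Compartment 150 (x) x 200 (y), rim 50 above the bench. Two runners carry the cover out beyond the box's +x side, up to 236 from the origin
- cover (a joint): the box's flat blue sliding cover, 162 x 212 x 5, its underside 51 above the bench; 0 = fully shut over the compartment, grows to 0.155 m (fully open) as it slides along the box's +x
- cover_handle (a point): middle of the cover's upright white handle ridge: 14 thick (along the box's x), 80 long (along the box's y), 24 high; this point is 68 above the bench, the ridge runs from 56 to 80. With the cover shut it lies 30 to the -x side of the box's origin
- scanner: white scanner gun clamped on its side on a dark base plate (170 x 130 x 10), fixed. Origin: on the bench under the grip. The blue grip lies level along the gun's x: 125 long (x -62 to 62), 28 thick (y -39 to -11), z 69 to 101. The white barrel lies across its end at x 55 to 115, y -70 to 95, z 63 to 119, and aims along +y. Nothing stands over grip and trigger
- trigger (a joint): sprung red trigger; 0 = released, 0.28 rad = fully squeezed. It turns about an upright axis at x 55, y 12 of the scanner; its blade runs from there in -x alongside the grip, 63 long, 10 thick, 24 high (z 73 to 97). About 9 N at the trigger_pad squeeze it home; it springs back by itself
- trigger_pad (a point): point on the trigger's outer face where a finger presses, 40 from its hinge, 85 above the bench; released it is at x 15, y 17 of the scanner and moves 11 towards the grip when squeezed
- grip_back (a point): point on the back face of the blue grip opposite trigger_pad (x 15, y -39 of the scanner, 85 above the bench); 56 from the released trigger_pad
- rail: steel bar, 14 diameter and 210 long, level along the rail's y on two posts at its ends, fixed. Origin on the bench under its middle; the bar's centre line is 120 above the bench
- tag: orange saddle tag, an upside-down U standing on its two legs on the bench: 52 wide (x, across the legs), 80 long (y), 60 high; legs 6 thick with 40 between them, crown 8 thick. Origin: centre of its underside, between the feet, z up. 80 g. It hangs with its y along the bar, one leg each side
- tag_crown (a point): middle of the underside of the tag's crown, 52 above the tag's origin; 127 above the bench when it sits on the bar
- jar: bystander: glass jar with blue cap, 48 diameter, 75 high, origin under it
- petri: bystander: clear petri dish, 50 diameter, 16 high, origin under it
- wipes: bystander: white wipes box, 110 x 75 x 50, origin under it
- lid: bystander: flat blue jar lid, 60 diameter, 12 high, origin under it
- tip_box: bystander: clear tip box with blue lid, 80 x 108 x 62, origin under it
- beaker: bystander: glass beaker, 72 diameter, 75 high, origin under it
- pipette: bystander: white and blue pipette lying down, 230 long, origin under its middle
Mind the look-alikes: they are no part of the job. There is more than one size of the tag; the one meant has the size given above.

How it is judged:
By the outcome, as a careful person would: the job done as asked, in the order asked, and still so for the second after the job is handed in, with the robot touching nothing.
Of bottle1, bottle2, bottle3, bottle4 only 2 to 4 are there at a start; the rules pass over those that are not, and their reading is None.
At some moment in a run one of bottle1, bottle2, bottle3, bottle4 may be knocked a few centimetres aside while the robot is not near it.
Once in a run the grip may slacken for a moment while it holds something.
It also fails if it takes over 210 s, if anything falls off the work surface, if the arm or the gripper's body presses on something with over 40 N, if the wrist force passes 120 N, or if a joint passes its speed limit or range.

## Working session

There is one attempt and no reset: what is moved stays moved. The work goes in short steps, Python scripts to look and compute and a tool call to move; the robot and the scene stay as the last step left them, time stands still between calls to the robot, and variables do not carry over. Pictures are saved under pics/ and viewed, at most 14 in all, crops included, and the job is handed in when it is done.

Besides the shell and the picture viewer there is one more tool, called after ">>>" as a command line: name --pt "numbers of a row" for each row, then --argument value for the rest. send_rows: Moves the arm, as the interface text tells. Its arguments: {"type":"object","properties":{"plan":{"type":"array"},"newtons":{"type":"number"}},"required":["plan"]}

```bash
ls; mkdir -p pics; cat > h.py <<'E'
import numpy as np, cv2
from rig import ctrl, cams
from scipy.spatial.transform import Rotation as Ro
def P(n):
    p=cams.camera_params(n); return {k:(np.array(v,float) if k in 'Rt' else v) for k,v in p.items()}
def ray(p,u,v):
    d=np.array([(u-p['cx'])/p['fx'],(v-p['cy'])/p['fy']]); s=d.copy()
    for _ in range(20): s=d/(1+p['k1']*(s@s))
    w=p['R'].T@np.array([s[0],s[1],1]); return -p['R'].T@p['t'], w/np.linalg.norm(w)
def onz(p,u,v,z):
    o,w=ray(p,u,v); return o+w*(z-o[2])/w[2]
def proj(p,X):
    c=p['R']@np.array(X,float)+p['t']; s=c[:2]/c[2]; s=s*(1+p['k1']*(s@s)); return np.array([s[0]*p['fx']+p['cx'],s[1]*p['fy']+p['cy']])
def tri(obs):
    A=np.zeros((3,3));b=np.zeros(3)
    for p,u,v in obs:
        o,w=ray(p,u,v);M=np.eye(3)-np.outer(w,w);A+=M;b+=M@o
    return np.linalg.solve(A,b)
def snap(n,f=None):
    p=P(n); im=cams.read_camera(n)
    if f: cv2.imwrite('pics/'+f,im[:,:,::-1])
    return p,im
def marks(n,q,fn='mark_of'):
    return [(round(d['p'],2),round(d['point'][1]*640,1),round(d['point'][0]*400,1)) for d in getattr(cams,fn)(n,q)]
E
python3 - <<'E'
from h import *
a=snap('scene','s0.png');b=snap('top','t0.png')
for n in('scene','top'):
    print(n,[round(float(x)) for x in -P(n)['R'].T@P(n)['t']])
    for q in['bottle1','box','cover_handle','scanner','trigger_pad','grip_back','rail','tag','tag_crown']:
        print(q,marks(n,q))
print(ctrl.sense()['t'])
E
```

```text
pics
scene [1088, 761, 1355]
bottle1 [(0.77, 374.9, 231.4), (0.71, 294.1, 155.4), (0.61, 393.7, 254.9), (0.55, 372.5, 280.6)]
box [(0.98, 314.8, 208.5)]
cover_handle [(0.66, 310.1, 197.0)]
scanner [(0.72, 295.0, 158.0), (0.6, 256.9, 154.7)]
trigger_pad [(0.61, 257.8, 142.6), (0.38, 395.5, 256.5), (0.32, 247.0, 138.0)]
grip_back [(0.89, 244.4, 137.5)]
rail [(0.93, 324.0, 276.9), (0.38, 278.2, 124.9)]
tag [(0.84, 349.1, 261.1), (0.63, 408.7, 231.1), (0.58, 364.4, 207.8)]
tag_crown [(0.9, 349.7, 250.9), (0.66, 408.5, 224.7), (0.49, 365.9, 196.7)]
top [251, 50, 1633]
bottle1 [(0.85, 398.0, 223.4), (0.69, 249.7, 230.1), (0.53, 200.8, 185.0), (0.52, 211.4, 229.5), (0.16, 451.4, 176.7)]
box [(0.72, 323.6, 202.6)]
cover_handle [(0.88, 325.9, 183.7), (0.19, 271.6, 167.1)]
scanner [(0.84, 436.3, 189.9), (0.2, 240.2, 185.0)]
trigger_pad [(0.41, 431.8, 179.6)]
grip_back [(0.57, 450.2, 180.1), (0.52, 239.3, 187.0)]
rail [(0.8, 235.0, 155.5)]
tag [(0.69, 239.9, 187.8), (0.65, 227.0, 267.8), (0.48, 289.6, 247.9)]
tag_crown [(0.78, 225.3, 266.5), (0.56, 239.5, 181.5), (0.55, 274.0, 168.1), (0.47, 286.1, 245.9)]
1.0
```

```bash
python3 - <<'E'
import cv2
a=cv2.imread('pics/t0.png');cv2.imwrite('pics/t0c.png',cv2.resize(a[120:320,160:500],None,fx=2.35,fy=2.35,interpolation=cv2.INTER_CUBIC))
a=cv2.imread('pics/s0.png');cv2.imwrite('pics/s0c.png',cv2.resize(a[90:310,190:470],None,fx=2.7,fy=2.7,interpolation=cv2.INTER_CUBIC))
E
```

```text
(no output)
```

View pics/t0c.png

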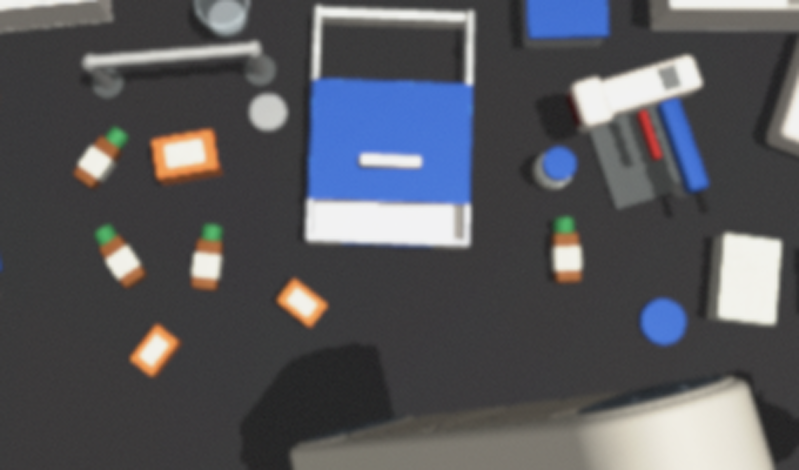

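View pics/s0c.png

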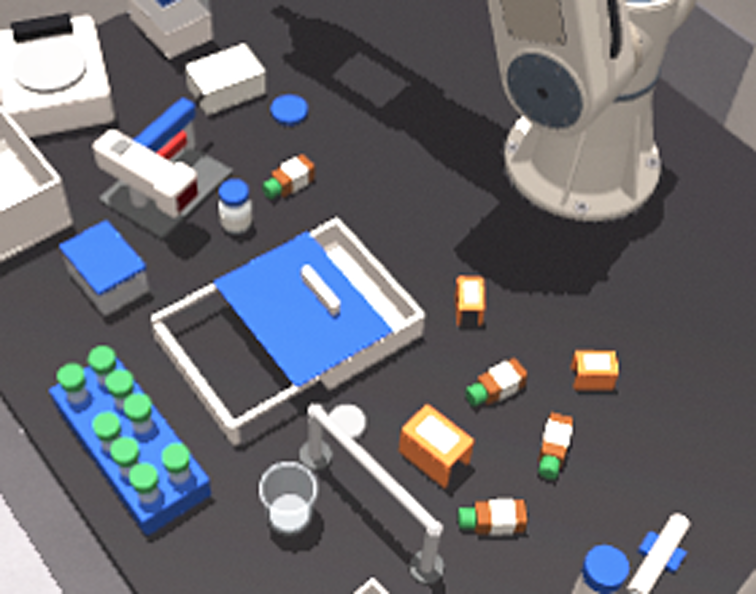

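The top picture shows four bottles: (398,223), (250,230), (211,229) and (202,185). There are three orange tags. The one at (239,186) is about 84x58 mm on the picture's scale; (226,268) and (288,248) are about 55x40, so too small. The cover is partly open, the rail is at (235,144), and the scanner is at (436,180) with its trigger at (436,177).

```bash
python3 - <<'E'
from h import *
s=P('scene');t=P('top')
pairs={'b_r':((294.1,155.4),(398,223.4)),'b_1':((374.9,231.4),(249.7,230.1)),'b_2':((393.7,254.9),(211.4,229.5)),'b_3':((372.5,280.6),(200.8,185)),
'box':((314.8,208.5),(323.6,202.6)),'handle':((310.1,197),(325.9,183.7)),'trig':((257.8,142.6),(431.8,179.6)),'gripback':((244.4,137.5),(450.2,180.1)),'rail?':((324,276.9),(235,155.5)),'tagorigin':((349.1,261.1),(239.9,187.8)),'tagcrown':((349.7,250.9),(239.5,181.5))}
for k,(a,b) in pairs.items():print(k,tri([(s,*a),(t,*b)]).round())
# crop points from top
f=lambda x,y:(160+x/2.35,120+y/2.35)
for k,c,z in [('railL',(88,62),120),('railR',(258,48),120),('boxBL',(305,243),50),('boxBR',(470,247),50),('runL',(317,12),50),('runR',(473,17),50),('gripA',(668,103),101),('gripB',(698,190),101),('trigA',(643,113),97),('trigB',(656,158),97),('bigtag1',(152,140),60),('bigtag2',(213,130),60),('bigtag3',(219,169),60),('st1',(157,324),45),('st2',(179,344),45),('st3',(153,376),45)]:
    print(k,onz(t,*f(*c),z).round())
w=P('wrist');print(w,ctrl.sense()['eef_rot'])
E
```

```text
b_r [ 421. -230.   33.]
b_1 [397. 238.  19.]
b_2 [402. 355.  14.]
b_3 [540. 389.  35.]
box [492.   2. -24.]
handle [528.   5.  87.]
trig [ 541. -318.  112.]
gripback [ 552. -389.   85.]
rail? [648. 280.  10.]
tagorigin [539. 271.  -6.]
tagcrown [543. 265.  67.]
railL [642. 386. 120.]
railR [660. 168. 120.]
boxBL [417. 109.  50.]
boxBR [ 411. -107.   50.]
runL [730.  95.  50.]
runR [ 723. -116.   50.]
gripA [ 592. -362.  101.]
gripB [ 478. -395.  101.]
trigA [ 580. -330.   97.]
trigB [ 521. -344.   97.]
bigtag1 [552. 311.  60.]
bigtag2 [565. 231.  60.]
bigtag3 [513. 222.  60.]
st1 [312. 301.  45.]
st2 [286. 272.  45.]
st3 [245. 304.  45.]
{'fx': 304.6558044801705, 'fy': 304.6558044801705, 'cx': 322.84595628361546, 'cy': 197.4766238686784, 'k1': -0.013359461416505737, 'R': array([[ 2.36940088e-01, -9.71524223e-01, -2.79339632e-04],
       [-9.36439669e-01, -2.28460048e-01,  2.66245664e-01],
       [-2.58727930e-01, -6.28226864e-02, -9.63905166e-01]]), 't': array([-625.6271181 ,  -35.02680345,  379.14862999])} [-3.11901406e+00 -3.75810905e-01  5.63535759e-05]
```

>>> send_rows --pt "0.6 1.0 0.1 0 0 1.0 1" --pt "0.6 1.0 0.1 0 0 1.0 1" --pt "0.6 1.0 0.1 0 0 1.0 1" --pt "0.6 1.0 0.1 0 0 1.0 1" --pt "0.6 1.0 0.1 0 0 1.0 1" --pt "0.6 1.0 0.1 0 0 1.0 1" --pt "0.6 1.0 0.1 0 0 1.0 1" --pt "0.6 1.0 0.1 0 0 1.0 1" --pt "0.6 1.0 0.1 0 0 1.0 1" --pt "0.6 1.0 0.1 0 0 1.0 1"

```text
t: 2.25
ee_pos: [449.9, -104.4, 281.9]
eef_rot: [2.735, 1.545, 0.002]
wrist_force: [-1.0, -0.9, 0.3]
opening: 85.4
grip_force: 0.0
```

>>> send_rows --pt "0.08 0.1 0 0 0 0.3 0.5" --pt "0.08 0.2 0 0 0 0.66 0.5" --pt "0.08 0.2 0 0 0 0.66 0.5" --pt "0.08 0.2 0 0 0 0.66 0.5" --pt "0.08 0.2 0 0 0 0.66 0.5"

```text
t: 2.88
ee_pos: [488.4, -7.5, 281.3]
eef_rot: [2.256, 2.187, -0.0]
wrist_force: [-0.8, -0.1, 0.2]
opening: 42.8
grip_force: 0.0
```

```bash
python3 - <<'E'
from h import *
s=ctrl.sense();print(s['t'],s['ee_pos'],s['eef_rot'],s['q'])
p,im=snap('wrist','w1.png')
for q in ['cover_handle','box']:
    m=marks('wrist',q);print(q,m,[onz(p,*x[1:],68 if 'h' in q else 0).round() for x in m])
print(proj(p,[528,0,68]),proj(p,s['ee_pos']))
E
```

```text
2.875 [488.38897427  -7.54524967 281.33605323] [ 2.25550325e+00  2.18664239e+00 -1.40220411e-05] [-1.84433370e-02  8.82809669e-02  1.85835571e+00 -1.15929784e-04
  1.19486017e+00  1.26001605e-02]
cover_handle [(0.72, 350.7, 169.0)] [array([521.,  -6.,  68.])]
box [(0.7, 328.4, 158.4)] [array([496.,  -2.,  -0.])]
[356.46180174 164.14969838] [323.64345521 248.28197438]
```

View pics/w1.png

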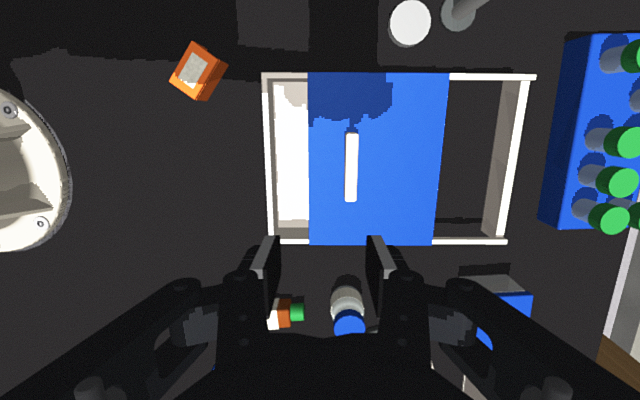

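The wrist view shows the cover handle at (351,166), the box rim's left corners at (262,72) and (269,243), and the runner ends at (537,75) and (508,243).

```bash
python3 - <<'E'
from h import *
p=P('wrist');t=P('top')
for k,u,z in [('TL',(262,72),50),('BL',(269,243),50),('TR',(537,75),50),('BR',(508,243),50),('hT',(351,132),80),('hB',(350.5,201),80),('cT',(308.5,72),56),('cB',(309.5,244),56),('cRT',(449,72),56),('cRB',(433,244),56)]: print(k,onz(p,*u,z).round(1))
print('handle tri',tri([(p,351,166.5),(t,160+390/2.35,120+160/2.35)]).round(1))
E
```

```text
TL [421.7 106.9  50. ]
BL [ 413.4 -105.3   50. ]
TR [739.3  94.8  50. ]
BR [ 732.8 -115.4   50. ]
hT [520.7  38.   80. ]
hB [519.6 -41.7  80. ]
cT [475.3 104.5  56. ]
cB [ 467.6 -105.7   56. ]
cRT [634.3  99.9  56. ]
cRB [ 629.7 -110.8   56. ]
handle tri [521.3  -1.5  77. ]
```

>>> send_rows --pt "0.066 0.011 0 0 0 0 0.5" --pt "0.066 0.011 -0.3 0 0 0 0.5" --pt "0.066 0.011 -0.4 0 0 0 0.5" --pt "0.066 0.011 -0.44 0 0 0 0.5" --pt "0.066 0.011 -0.44 0 0 0 0.5" --pt "0.066 0.011 -0.44 0 0 0 0.5" --pt "0.066 0.011 -0.44 0 0 0 0" --pt "0.066 0.011 -0.44 0 0 0 0" --pt "0.066 0.011 -0.44 0 0 0 0" --pt "0.066 0.011 -0.44 0 0 0 0" --newtons 50

```text
t: 4.28
ee_pos: [522.8, -1.8, 63.2]
eef_rot: [2.25, 2.189, 0.004]
wrist_force: [-1.1, -1.8, 8.5]
opening: 12.9
grip_force: 51.2
```

>>> send_rows --pt "0.03 -0.001 0 0 0 0 0" --pt "0.06 -0.002 0 0 0 0 0" --pt "0.09 -0.003 0 0 0 0 0" --pt "0.12 -0.004 0 0 0 0 0" --pt "0.15 -0.005 0 0 0 0 0" --pt "0.18 -0.0065 0 0 0 0 0" --pt "0.196 -0.007 0 0 0 0 0" --pt "0.2 -0.007 0 0 0 0 0" --pt "0.2 -0.007 0 0 0 0 0"

```text
t: 5.4
ee_pos: [623.1, -5.3, 63.2]
eef_rot: [2.25, 2.189, 0.004]
wrist_force: [0.5, -1.4, 5.3]
opening: 12.9
grip_force: 51.0
```

>>> send_rows --pt "0 0 0 0 0 0 0.6" --pt "0 0 0 0 0 0 0.6" --pt "0 0 0.1 0 0 0 0.6" --pt "-0.3 0.2 0.5 0 0 0 0.6" --pt "-0.38 0.46 0.5 0 0 0 0.6" --pt "-0.38 0.46 0.5 0 0 0 0.6" --pt "-0.38 0.46 0.5 0 0 0 0.6" --pt "-0.38 0.46 0.5 0 0 0 0.6" --pt "-0.38 0.46 0.5 0 0 0 0.6" --pt "-0.38 0.46 0.5 0 0 0 0.6"

```text
t: 6.65
ee_pos: [430.7, 227.2, 313.5]
eef_rot: [2.247, 2.195, 0.006]
wrist_force: [-0.1, -0.5, 0.8]
opening: 51.4
grip_force: 0.0
```

```bash
cat >> h.py <<'E'
def bottles(n,p,im):
    """green cap blob + nearby amber/white -> origin, yaw (deg)"""
    hsv=cv2.cvtColor(im,cv2.COLOR_RGB2HSV); out=[]
    g=cv2.inRange(hsv,(45,90,40),(85,255,255)); a=cv2.inRange(hsv,(3,110,50),(20,255,230))
    _,_,gs,gc=cv2.connectedComponentsWithStats(g)
    for s,c in zip(gs[1:],gc[1:]):
        if s[4]<25: continue
        G=onz(p,*c,16)
        ys,xs=np.nonzero(a); A=np.array([onz(p,x,y,16)[:2] for x,y in zip(xs,ys)])
        d=np.linalg.norm(A-G[:2],axis=1); k=(d<82)&(d>8)
        if k.sum()<15: continue
        # body extents centre: min-area rect of amber hull
        r=cv2.minAreaRect(A[k].astype(np.float32)); bc=np.array(r[0]); v=G[:2]-bc; yaw=np.degrees(np.arctan2(v[1],v[0])); u=v/np.linalg.norm(v)
        # sharpen yaw from the rectangle sides
        cand=[r[2]+90*i for i in range(-4,5)]; ry=min(cand,key=lambda q:abs((q-yaw+180)%360-180))
        # cap centre is 32 ahead of origin, body centre 10 behind
        org=((G[:2]-32*u)+(bc+10*u))/2
        out.append((org.round(1),round(yaw,1),round(ry,1),np.round(r[1]),round(np.linalg.norm(v),1)))
    return out
E
python3 - <<'E'
from h import *
s=ctrl.sense();print(s['t'],s['ee_pos'])
p,im=snap('wrist','w2.png')
for b in bottles('wrist',p,im):print(b)
m=marks('wrist','bottle1');print([(x[0],onz(p,*x[1:],16)[:2].round()) for x in m],m)
for q,z in [('tag',0),('tag_crown',52),('rail',0)]:
  m=marks('wrist',q);print(q,[(x,onz(p,*x[1:],z)[:2].round()) for x in m])
p,im=snap('top')
for b in bottles('top',p,im):print('top',b)
E
```

```text
6.65 [430.65276883 227.23370746 313.54448309]
(array([439.5, 367.9]), np.float64(136.0), -242.4, array([159.,  43.]), np.float64(5.4))
(array([537.1, 357.6]), np.float64(17.1), 361.7, array([ 73., 138.]), np.float64(35.2))
(array([433.4, 250.8]), np.float64(-94.7), -86.1, array([159.,  49.]), np.float64(10.0))
[(0.7, array([399., 237.])), (0.63, array([532., 271.])), (0.6, array([537., 384.]))] [(0.7, 300.6, 154.8), (0.63, 393.4, 128.9), (0.6, 399.9, 41.5)]
tag [((0.81, 269.8, 232.8), array([343., 112.])), ((0.68, 391.2, 129.8), array([533., 269.])), ((0.62, 216.5, 109.7), array([280., 304.]))]
tag_crown [((0.98, 398.6, 129.6), array([531., 272.])), ((0.93, 260.7, 240.2), array([339., 121.])), ((0.62, 205.4, 110.8), array([282., 301.]))]
rail []
top (array([ 411.9, -237.7]), np.float64(4.3), 361.8, array([66., 35.]), np.float64(45.3))
top (array([403.6, 240.7]), np.float64(-8.2), 354.0, array([35., 63.]), np.float64(45.1))
```

View pics/w2.png

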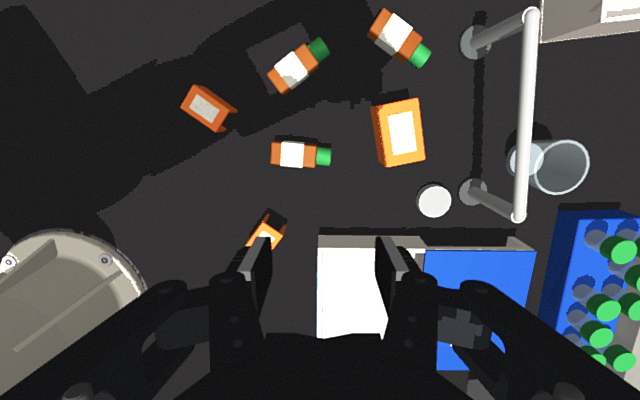

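The view shows three bottles on the left at (300,155), (298,67) and (400,37). The large tag is at (399,131), and the small tags are at (208,107) and (265,235). The rail bar runs from (531,13) to (520,216).

```bash
python3 - <<'E'
s=open('h.py').read(); s=s[:s.index('def bottles')]+'''def bottles(n,p,im):
    """component of green|amber|white holding a green cap -> (origin, yaw deg, rect size)"""
    hsv=cv2.cvtColor(im,cv2.COLOR_RGB2HSV); out=[]
    g=cv2.inRange(hsv,(45,90,40),(85,255,255)); a=cv2.inRange(hsv,(3,110,50),(20,255,255)); w=cv2.inRange(hsv,(0,0,110),(180,70,255))
    m=cv2.morphologyEx(g|a|w,cv2.MORPH_CLOSE,np.ones((3,3)))
    _,lab,st,_=cv2.connectedComponentsWithStats(m)
    for i in range(1,len(st)):
        k=lab==i
        if (k&(g>0)).sum()<15 or (k&(a>0)).sum()<15 or st[i][4]>6000: continue
        f=lambda k:np.array([onz(p,x,y,16)[:2] for y,x in zip(*np.nonzero(k))],np.float32)
        A=f(k); G=f(k&(g>0)).mean(0); r=cv2.minAreaRect(A); c=np.array(r[0]); v=G-c
        yaw=np.degrees(np.arctan2(v[1],v[0])); ry=min([r[2]+90*j for j in range(-6,7)],key=lambda q:abs(q-yaw))
        out.append((c.round(1),round(float(yaw),1),round(float(ry),1),np.round(r[1])))
    return out
'''
open('h.py','w').write(s)
E
python3 - <<'E'
from h import *
p=P('wrist');im=cv2.imread('pics/w2.png')[:,:,::-1].copy()
for b in bottles('wrist',p,im):print(b)
p,im=snap('top')
for b in bottles('top',p,im):print('top',b)
p=P('wrist')
for k,u,z in [('railT',(531,13),127),('railB',(520,216),127)]: print(k,onz(p,*u,z).round(1))
r0=ctrl.sense();print(r0['t'])
E
```

```text
(array([537.5, 380.1]), -37.3, -35.0, array([42., 87.]))
(array([402. , 354.7]), 32.5, 34.9, array([87., 38.]))
(array([398.9, 233.6]), -4.5, -6.8, array([37., 87.]))
top (array([ 411.8, -238.1]), 4.9, 3.2, array([88., 40.]))
railT [635.8 378.4 127. ]
railB [653.9 171.8 127. ]
7.0
```

>>> send_rows --pt "-0.076 0.019 -0.1 0 0 0.25 0.75" --pt "-0.076 0.019 -0.2 0 0 0.5 0.75" --pt "-0.076 0.019 -0.3 0 0 0.75 0.75" --pt "-0.076 0.019 -0.33 0 0 1.0 0.75" --pt "-0.076 0.019 -0.33 0 0 1.0 0.75" --pt "-0.076 0.019 -0.33 0 0 1.0 0.75"

```text
t: 7.75
ee_pos: [394.1, 234.4, 146.9]
eef_rot: [1.247, 2.883, 0.001]
wrist_force: [0.7, 0.1, -0.3]
opening: 64.1
grip_force: 0.0
```

>>> send_rows --pt "0 0 0 0 0 0.23 0.75" --pt "0 0 0 0 0 0.46 0.75" --pt "0 0 -0.05 0 0 0.69 0.75" --pt "0 0 -0.12 0 0 0.918 0.75" --pt "0 0 -0.2 0 0 0.918 0.75" --pt "0 0 -0.26 0 0 0.918 0.75" --pt "0 0 -0.286 0 0 0.918 0.75" --pt "0 0 -0.286 0 0 0.918 0.2" --pt "0 0 -0.286 0 0 0.918 0.2" --pt "0 0 -0.286 0 0 0.918 0.2" --newtons 40

```text
t: 9.0
ee_pos: [394.4, 234.9, 4.5]
eef_rot: [0.144, 3.136, 0.002]
wrist_force: [-0.1, -0.6, 6.3]
opening: 31.6
grip_force: 40.5
```

>>> send_rows --pt "0 0 0.1 0 0 0 0.2" --pt "0 0 0.2 0 0 -0.1 0.2" --pt "0.03 -0.08 0.25 0 0 -0.3 0.2" --pt "0.07 -0.18 0.25 0 0 -0.5 0.2" --pt "0.11 -0.28 0.25 0 0 -0.7 0.2" --pt "0.139 -0.365 0.25 0 0 -0.9 0.2" --pt "0.139 -0.365 0.25 0 0 -1.0 0.2" --pt "0.139 -0.365 0.25 0 0 -1.0 0.2"

```text
t: 10.0
ee_pos: [463.0, 51.4, 128.8]
eef_rot: [1.335, 2.843, 0.001]
wrist_force: [0.1, 0.1, -1.2]
opening: 31.0
grip_force: 40.3
```

>>> send_rows --pt "0 0 0 0 0 -0.23 0.2" --pt "0 0 0 0 0 -0.46 0.2" --pt "0 0 0 0 0 -0.69 0.2" --pt "0 0 0 0 0 -0.918 0.2" --pt "0 0 0 0 0 -0.918 0.2" --pt "0 0 0 0 0 -0.918 0.2"

```text
t: 10.75
ee_pos: [462.9, 52.2, 128.5]
eef_rot: [2.245, 2.197, 0.0]
wrist_force: [-0.9, -1.0, -1.1]
opening: 31.6
grip_force: 40.4
```

>>> send_rows --pt "0.002 0 -0.1 0 0 0 0.2" --pt "0.002 0 -0.18 0 0 0 0.2" --pt "0.002 0 -0.22 0 0 0 0.2" --pt "0.002 0 -0.233 0 0 0 0.2" --pt "0.002 0 -0.233 0 0 0 0.2" --pt "0.002 0 -0.233 0 0 0 0.48" --pt "0.002 0 -0.233 0 0 0 0.48" --pt "0.002 0 -0.15 0 0 0 0.48" --pt "0.002 0 -0.03 0 0 0 0.48" --pt "0.002 0 0.1 0 0 0 0.48"

```text
t: 12.0
ee_pos: [463.6, 51.8, 177.9]
eef_rot: [2.251, 2.191, 0.0]
wrist_force: [2.3, -0.6, -0.6]
opening: 40.8
grip_force: 0.0
```

>>> send_rows --pt "-0.05 0.15 0.2 0 0 0 0.75" --pt "-0.06 0.3 0.27 0 0 0 0.75" --pt "-0.06 0.4 0.27 0 0 0 0.75" --pt "-0.06 0.4 0.27 0 0 0 0.75"

```text
t: 12.5
ee_pos: [433.5, 253.5, 312.8]
eef_rot: [2.251, 2.19, 0.003]
wrist_force: [2.2, -0.2, -0.0]
opening: 64.1
grip_force: 0.0
```

```bash
cat > look.py <<'E'
from h import *
import sys
s=ctrl.sense();print(s['t'],s['ee_pos'].round(1) if hasattr(s['ee_pos'],'round') else s['ee_pos'],s['eef_rot'])
p,im=snap('wrist',sys.argv[1])
for b in bottles('wrist',p,im):print(b)
m=marks('wrist','bottle1');print([(x[0],onz(p,*x[1:],16)[:2].round()) for x in m])
E
python3 look.py w3.png
```

```text
12.5 [433.5 253.5 312.8] [2.2511084  2.19040921 0.00346281]
(array([538.1, 385. ]), -36.4, -34.8, array([42., 88.]))
(array([401.1, 358.8]), 32.9, 35.1, array([88., 37.]))
[(0.92, array([402., 357.])), (0.68, array([537., 387.])), (0.57, array([463.,  36.]))]
```

>>> send_rows --pt "-0.074 0.1 -0.1 0 0 -0.2 0.75" --pt "-0.074 0.2 -0.2 0 0 -0.45 0.75" --pt "-0.074 0.2 -0.3 0 0 -0.7 0.75" --pt "-0.074 0.2 -0.4 0 0 -0.95 0.75" --pt "-0.074 0.2 -0.4 0 0 -1.0 0.75" --pt "-0.074 0.2 -0.4 0 0 -1.0 0.75"

```text
t: 13.35
ee_pos: [396.8, 351.2, 110.3]
eef_rot: [2.918, 1.163, -0.002]
wrist_force: [-0.8, -0.7, -0.4]
opening: 63.8
grip_force: 0.0
```

>>> send_rows --pt "0 0 0 0 0 -0.222 0.75" --pt "0 0 -0.1 0 0 -0.222 0.75" --pt "0 0 -0.18 0 0 -0.222 0.75" --pt "0 0 -0.216 0 0 -0.222 0.75" --pt "0 0 -0.216 0 0 -0.222 0.75" --pt "0 0 -0.216 0 0 -0.222 0.2" --pt "0 0 -0.216 0 0 -0.222 0.2" --pt "0 0 -0.216 0 0 -0.222 0.2"

```text
t: 14.35
ee_pos: [398.0, 352.8, 4.4]
eef_rot: [-3.007, -0.904, -0.004]
wrist_force: [0.9, -0.6, 4.8]
opening: 31.7
grip_force: 40.1
```

>>> send_rows --pt "0 0 0.1 0 0 0 0.2" --pt "0 0 0.2 0 0 0.1 0.2" --pt "0.04 -0.1 0.25 0 0 0.3 0.2" --pt "0.09 -0.21 0.25 0 0 0.5 0.2" --pt "0.13 -0.32 0.25 0 0 0.7 0.2" --pt "0.17 -0.43 0.25 0 0 0.9 0.2" --pt "0.22 -0.54 0.25 0 0 1.0 0.2" --pt "0.255 -0.63 0.25 0 0 1.0 0.2" --pt "0.255 -0.63 0.25 0 0 1.0 0.2"

```text
t: 15.48
ee_pos: [525.9, 34.1, 128.8]
eef_rot: [2.436, 1.981, 0.002]
wrist_force: [0.3, -0.1, -1.4]
opening: 31.3
grip_force: 40.4
```

>>> send_rows --pt "0 0 0 0 0 0.21 0.2" --pt "0 0 0 0 0 0.21 0.2" --pt "0 0 0 0 0 0.21 0.2"

```text
t: 15.85
ee_pos: [524.3, 37.5, 128.1]
eef_rot: [2.264, 2.177, 0.001]
wrist_force: [0.4, 0.2, -1.3]
opening: 31.5
grip_force: 40.3
```

>>> send_rows --pt "0.003 0 -0.1 0 0 0 0.2" --pt "0.003 0 -0.18 0 0 0 0.2" --pt "0.003 0 -0.22 0 0 0 0.2" --pt "0.003 0 -0.232 0 0 0 0.2" --pt "0.003 0 -0.232 0 0 0 0.2" --pt "0.003 0 -0.232 0 0 0 0.48" --pt "0.003 0 -0.232 0 0 0 0.48" --pt "0.003 0 -0.15 0 0 0 0.48" --pt "0.003 0 -0.03 0 0 0 0.48" --pt "0.003 0 0.1 0 0 0 0.48"

```text
t: 17.1
ee_pos: [525.6, 36.8, 177.4]
eef_rot: [2.262, 2.18, 0.0]
wrist_force: [1.4, 0.0, -0.5]
opening: 41.2
grip_force: 0.0
```

>>> send_rows --pt "-0.05 0.15 0.2 0 0 0 0.75" --pt "-0.1 0.3 0.27 0 0 0 0.75" --pt "-0.1 0.42 0.27 0 0 0 0.75" --pt "-0.1 0.45 0.27 0 0 0 0.75" --pt "-0.1 0.45 0.27 0 0 0 0.75" --pt "-0.1 0.45 0.27 0 0 0 0.75"

```text
t: 17.85
ee_pos: [475.8, 263.4, 311.4]
eef_rot: [2.259, 2.183, 0.003]
wrist_force: [-0.4, -0.5, 0.7]
opening: 64.0
grip_force: 0.0
```

```bash
python3 look.py w4.png
```

```text
17.85 [475.8 263.4 311.4] [2.25864652 2.18292025 0.00313909]
(array([537.2, 385.5]), -36.4, -34.9, array([39., 88.]))
[(0.95, array([529.,  42.])), (0.83, array([464.,  39.])), (0.71, array([540., 386.]))]
```

>>> send_rows --pt "0.06 0.1 -0.1 0 0 0.2 0.75" --pt "0.114 0.2 -0.2 0 0 0.45 0.75" --pt "0.114 0.25 -0.3 0 0 0.7 0.75" --pt "0.114 0.25 -0.4 0 0 0.95 0.75" --pt "0.114 0.25 -0.4 0 0 1.0 0.75" --pt "0.114 0.25 -0.4 0 0 1.0 0.75"

```text
t: 18.7
ee_pos: [532.9, 385.1, 108.9]
eef_rot: [-1.258, -2.878, 0.004]
wrist_force: [0.1, 0.7, 0.6]
opening: 64.0
grip_force: 0.0
```

>>> send_rows --pt "0 0 0 0 0 0.244 0.75" --pt "0 0 -0.1 0 0 0.244 0.75" --pt "0 0 -0.18 0 0 0.244 0.75" --pt "0 0 -0.214 0 0 0.244 0.75" --pt "0 0 -0.214 0 0 0.244 0.75" --pt "0 0 -0.214 0 0 0.244 0.2" --pt "0 0 -0.214 0 0 0.244 0.2" --pt "0 0 -0.214 0 0 0.244 0.2"

```text
t: 19.7
ee_pos: [534.2, 387.7, 5.3]
eef_rot: [0.973, 2.985, 0.004]
wrist_force: [-0.0, -1.3, 6.7]
opening: 31.2
grip_force: 40.4
```

>>> send_rows --pt "0 0 0.1 0 0 0 0.2" --pt "0 0 0.2 0 0 0 0.2" --pt "-0.01 -0.1 0.25 0 0 -0.2 0.2" --pt "-0.03 -0.2 0.25 0 0 -0.4 0.2" --pt "-0.05 -0.31 0.25 0 0 -0.6 0.2" --pt "-0.08 -0.42 0.25 0 0 -0.8 0.2" --pt "-0.1 -0.53 0.25 0 0 -1.0 0.2" --pt "-0.12 -0.64 0.25 0 0 -1.0 0.2" --pt "-0.147 -0.75 0.25 0 0 -1.0 0.2" --pt "-0.147 -0.859 0.25 0 0 -1.0 0.2"

```text
t: 20.95
ee_pos: [458.6, -44.1, 129.1]
eef_rot: [2.042, 2.386, 0.001]
wrist_force: [1.9, 0.1, -0.7]
opening: 31.4
grip_force: 40.1
```

>>> send_rows --pt "0 0 0 0 0 -0.244 0.2" --pt "0 0 0 0 0 -0.244 0.2" --pt "0 0 0 0 0 -0.244 0.2" --pt "0 0 0 0 0 -0.244 0.2"

```text
t: 21.45
ee_pos: [459.5, -41.9, 128.4]
eef_rot: [2.258, 2.184, 0.0]
wrist_force: [0.8, -0.7, -0.3]
opening: 31.2
grip_force: 40.0
```

>>> send_rows --pt "0.002 0 -0.1 0 0 0 0.2" --pt "0.002 0 -0.18 0 0 0 0.2" --pt "0.002 0 -0.22 0 0 0 0.2" --pt "0.002 0 -0.232 0 0 0 0.2" --pt "0.002 0 -0.232 0 0 0 0.2" --pt "0.002 0 -0.232 0 0 0 0.48" --pt "0.002 0 -0.232 0 0 0 0.48" --pt "0.002 0 -0.15 0 0 0 0.48" --pt "0.002 0 -0.03 0 0 0 0.48" --pt "0.002 0 0.1 0 0 0 0.48"

```text
t: 22.7
ee_pos: [460.0, -42.6, 177.8]
eef_rot: [-2.262, -2.18, 0.0]
wrist_force: [1.9, 0.3, 0.1]
opening: 40.8
grip_force: 0.0
```

>>> send_rows --pt "-0.03 -0.1 0.2 0 0 0 0.75" --pt "-0.06 -0.2 0.27 0 0 0 0.75" --pt "-0.06 -0.3 0.27 0 0 0 0.75" --pt "-0.06 -0.4 0.27 0 0 0 0.75" --pt "-0.06 -0.48 0.27 0 0 0 0.75" --pt "-0.06 -0.48 0.27 0 0 0 0.75" --pt "-0.06 -0.48 0.27 0 0 0 0.75"

```text
t: 23.58
ee_pos: [430.1, -282.3, 310.8]
eef_rot: [-2.262, -2.179, -0.0]
wrist_force: [0.2, -0.4, 0.2]
opening: 63.8
grip_force: 0.0
```

```bash
python3 look.py w5.png
```

```text
23.575 [ 430.1 -282.3  310.8] [-2.26231269e+00 -2.17904097e+00 -3.90964819e-04]
(array([ 408.6, -238.2]), 3.2, 2.0, array([88., 35.]))
[(0.64, array([ 409., -238.]))]
```

View pics/w5.png

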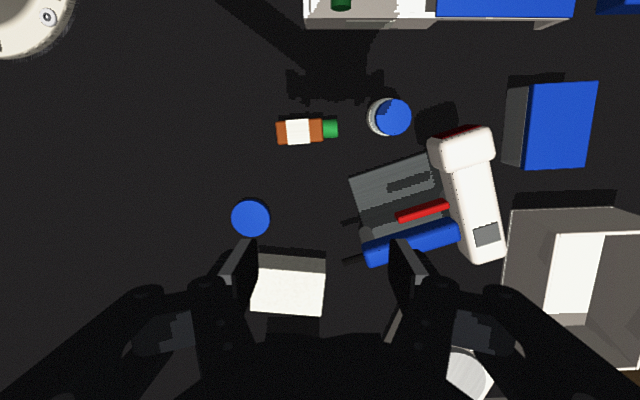

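The picture shows the last bottle at (307,131) and the jar at (388,117). The scanner has its red trigger at (422,211), the blue grip at (411,243) and the white barrel at (470,195).

>>> send_rows --pt "-0.054 0.088 -0.1 0 0 -0.2 0.75" --pt "-0.054 0.088 -0.2 0 0 -0.45 0.75" --pt "-0.054 0.088 -0.3 0 0 -0.7 0.75" --pt "-0.054 0.088 -0.35 0 0 -0.95 0.75" --pt "-0.054 0.088 -0.35 0 0 -1.0 0.75" --pt "-0.054 0.088 -0.35 0 0 -1.0 0.75"

```text
t: 24.42
ee_pos: [403.6, -237.6, 135.7]
eef_rot: [-2.922, -1.152, 0.0]
wrist_force: [-0.1, 0.6, 0.9]
opening: 64.0
grip_force: 0.0
```

>>> send_rows --pt "0 0 0 0 0 -0.23 0.75" --pt "0 0 0 0 0 -0.46 0.75" --pt "0 0 -0.05 0 0 -0.69 0.75" --pt "0 0 -0.12 0 0 -0.886 0.75" --pt "0 0 -0.2 0 0 -0.886 0.75" --pt "0 0 -0.25 0 0 -0.886 0.75" --pt "0 0 -0.263 0 0 -0.886 0.75" --pt "0 0 -0.263 0 0 -0.886 0.2" --pt "0 0 -0.263 0 0 -0.886 0.2" --pt "0 0 -0.263 0 0 -0.886 0.2"

```text
t: 25.68
ee_pos: [404.3, -239.0, 5.5]
eef_rot: [3.139, 0.083, 0.003]
wrist_force: [0.3, 1.1, 8.2]
opening: 31.5
grip_force: 40.6
```

>>> send_rows --pt "0 0 0.1 0 0 0 0.2" --pt "0 0 0.2 0 0 0.1 0.2" --pt "0.03 0.05 0.27 0 0 0.3 0.2" --pt "0.09 0.14 0.27 0 0 0.5 0.2" --pt "0.15 0.23 0.27 0 0 0.7 0.2" --pt "0.2 0.31 0.27 0 0 0.9 0.2" --pt "0.235 0.366 0.27 0 0 1.0 0.2" --pt "0.235 0.366 0.27 0 0 1.0 0.2"

```text
t: 26.68
ee_pos: [522.1, -54.0, 139.9]
eef_rot: [2.867, 1.283, 0.002]
wrist_force: [0.1, 0.7, -1.8]
opening: 31.3
grip_force: 40.3
```

>>> send_rows --pt "0 0 0 0 0 0.23 0.2" --pt "0 0 0 0 0 0.46 0.2" --pt "0 0 0 0 0 0.69 0.2" --pt "0 0 0 0 0 0.888 0.2" --pt "0 0 0 0 0 0.888 0.2" --pt "0 0 0 0 0 0.888 0.2"

```text
t: 27.42
ee_pos: [520.7, -56.1, 139.5]
eef_rot: [2.265, 2.177, -0.0]
wrist_force: [0.2, -0.0, -1.2]
opening: 31.3
grip_force: 40.4
```

Now I place it, lift, and look at the box from above.

>>> send_rows --pt "0.003 0 -0.1 0 0 0 0.2" --pt "0.003 0 -0.19 0 0 0 0.2" --pt "0.003 0 -0.24 0 0 0 0.2" --pt "0.003 0 -0.255 0 0 0 0.2" --pt "0.003 0 -0.255 0 0 0 0.2" --pt "0.003 0 -0.255 0 0 0 0.48" --pt "0.003 0 -0.255 0 0 0 0.48" --pt "0.003 0 -0.15 0 0 0 0.48" --pt "0.003 0 -0.03 0 0 0 0.48" --pt "0.003 0 0.1 0 0 0 0.48"

```text
t: 28.68
ee_pos: [522.1, -55.6, 188.8]
eef_rot: [2.261, 2.182, 0.0]
wrist_force: [0.9, 0.2, -0.6]
opening: 41.4
grip_force: 0.0
```

>>> send_rows --pt "0 0 0.12 0 0 0 0.48" --pt "0.05 -0.1 0.2 0 0 0 0.48" --pt "0.05 -0.1 0.2 0 0 0 0.48" --pt "0.05 -0.1 0.2 0 0 0 0.48"

```text
t: 29.18
ee_pos: [547.0, -105.7, 286.5]
eef_rot: [-2.261, -2.18, 0.0]
wrist_force: [-0.2, 0.5, -0.8]
opening: 41.1
grip_force: 0.0
```

```bash
python3 look.py w6.png; python3 - <<'E'
from h import *
print('top',bottles('top',*snap('top','t6.png')),marks('top','bottle1'))
p=P('wrist');marks
m=marks('wrist','cover_handle');print(m,[onz(p,*x[1:],68).round(1) for x in m])
E
```

```text
29.175 [ 547.  -105.7  286.5] [-2.26108749e+00 -2.18022648e+00  7.21860039e-05]
[(0.98, array([523., -51.])), (0.89, array([530.,  44.])), (0.81, array([464.,  46.]))]
top [] [(0.88, 310.0, 187.8), (0.85, 309.7, 210.5), (0.69, 341.9, 188.5), (0.45, 333.0, 209.2), (0.4, 237.1, 156.3)]
[(0.72, 389.3, 78.5)] [array([623. ,  -3.2,  68. ])]
```

View pics/w6.png

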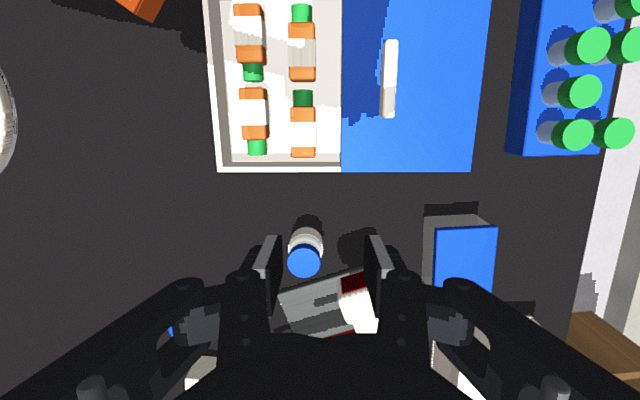

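The picture shows all four bottles flat in the box at (249,35), (302,42), (254,120) and (302,125), with the handle at (390,79). I'll grip the handle and slide the cover shut.

>>> send_rows --pt "0.08 0.1 -0.05 0 0 0 0.5" --pt "0.151 0.2 -0.15 0 0 0 0.5" --pt "0.151 0.2 -0.27 0 0 0 0.5" --pt "0.151 0.2 -0.38 0 0 0 0.5" --pt "0.151 0.2 -0.447 0 0 0 0.5" --pt "0.151 0.2 -0.447 0 0 0 0.5" --pt "0.151 0.2 -0.447 0 0 0 0" --pt "0.151 0.2 -0.447 0 0 0 0" --pt "0.151 0.2 -0.447 0 0 0 0" --pt "0.151 0.2 -0.447 0 0 0 0" --newtons 50

```text
t: 30.68
ee_pos: [623.2, -5.5, 65.6]
eef_rot: [2.26, 2.181, 0.002]
wrist_force: [-5.0, 0.8, 7.3]
opening: 12.7
grip_force: 50.0
```

>>> send_rows --pt "-0.04 0.001 0 0 0 0 0" --pt "-0.08 0.003 0 0 0 0 0" --pt "-0.12 0.004 0 0 0 0 0" --pt "-0.16 0.006 0 0 0 0 0" --pt "-0.2 0.007 0 0 0 0 0" --pt "-0.24 0.008 0 0 0 0 0" --pt "-0.28 0.01 0 0 0 0 0" --pt "-0.295 0.0105 0 0 0 0 0" --pt "-0.305 0.011 0 0 0 0 0" --pt "-0.305 0.011 0 0 0 0 0"

```text
t: 31.92
ee_pos: [472.3, -0.2, 65.5]
eef_rot: [2.258, 2.18, 0.005]
wrist_force: [-1.1, -0.7, 12.5]
opening: 12.7
grip_force: 53.3
```

Push on in small steps until the stop shows in the force.

>>> send_rows --pt "-0.004 0 0 0 0 0 0" --pt "-0.008 0 0 0 0 0 0" --pt "-0.008 0 0 0 0 0 0" --pt "-0.008 0 0 0 0 0 0"

```text
t: 32.42
ee_pos: [469.1, -0.1, 65.5]
eef_rot: [2.258, 2.179, 0.006]
wrist_force: [-0.6, 0.3, 10.7]
opening: 12.4
grip_force: 53.0
```

>>> send_rows --pt "-0.004 0 0 0 0 0 0" --pt "-0.008 0 0 0 0 0 0" --pt "-0.008 0 0 0 0 0 0" --pt "-0.008 0 0 0 0 0 0"

```text
t: 32.92
ee_pos: [468.1, -0.1, 65.6]
eef_rot: [2.255, 2.176, 0.013]
wrist_force: [11.1, 0.6, -3.5]
opening: 12.6
grip_force: 51.2
```

>>> send_rows --pt "0 0 0 0 0 0 0.5" --pt "0 0 0 0 0 0 0.5" --pt "0 0 0 0 0 0 0.5" --pt "0 0 0.1 0 0 0 0.5" --pt "0 0 0.2 0 0 0 0.5" --pt "0 -0.1 0.3 0 0 0 0.5" --pt "0.04 -0.2 0.4 0 0 0 0.5" --pt "0.04 -0.32 0.45 0 0 0 0.5" --pt "0.06 -0.43 0.5 0 0 0 0.5" --pt "0.06 -0.55 0.5 0 0 0 0.5"

```text
t: 34.17
ee_pos: [492.7, -262.7, 314.0]
eef_rot: [2.257, 2.181, 0.002]
wrist_force: [1.4, -0.3, 0.4]
opening: 43.1
grip_force: 0.0
```

>>> send_rows --pt "0 -0.1 0 0 0 0 0.9" --pt "0 -0.2 0 0 0 0 0.9" --pt "0 -0.3 0 0 0 0 0.9" --pt "0 -0.3 0 0 0 0 0.9" --pt "0 -0.3 0 0 0 0 0.9" --pt "0 -0.3 0 0 0 0 0.9"

```text
t: 34.92
ee_pos: [492.0, -409.5, 311.9]
eef_rot: [-2.259, -2.183, -0.0]
wrist_force: [-0.3, -0.1, -0.0]
opening: 77.2
grip_force: 0.0
```

```bash
python3 - <<'E'
from h import *
s=ctrl.sense();print(s['t'],s['ee_pos'],s['eef_rot'],s['q'])
p,im=snap('wrist','w7.png')
for q,z in [('trigger_pad',85),('grip_back',85),('scanner',0),('cover_handle',68)]:
  m=marks('wrist',q);print(q,[(x,onz(p,*x[1:],z)[:2].round()) for x in m])
hsv=cv2.cvtColor(im,cv2.COLOR_RGB2HSV)
r=cv2.inRange(hsv,(0,150,80),(6,255,255))|cv2.inRange(hsv,(174,150,80),(180,255,255))
n,l,st,c=cv2.connectedComponentsWithStats(r);print([ (list(a),b.round()) for a,b in zip(st[1:],c[1:]) if a[4]>30])
cv2.imwrite('pics/w7c.png',cv2.resize(im[60:260,180:480,::-1],None,fx=2.6,fy=2.6,interpolation=cv2.INTER_CUBIC))
p2,i2=snap('top','t7.png')
E
```

```text
34.925 [ 492.04170414 -409.4613021   311.87455253] [-2.25874421e+00 -2.18293466e+00 -3.31912443e-04] [-6.96528163e-01  3.15027887e-01  1.50704947e+00  2.59940072e-04
  1.31988471e+00 -6.62460524e-01]
trigger_pad [((0.65, 362.8, 104.8), array([ 541., -335.]))]
grip_back [((0.64, 376.5, 152.2), array([ 557., -390.]))]
scanner []
cover_handle []
[([np.int32(347), np.int32(95), np.int32(56), np.int32(26), np.int32(469)], array([374., 108.]))]
```

View pics/w7c.png

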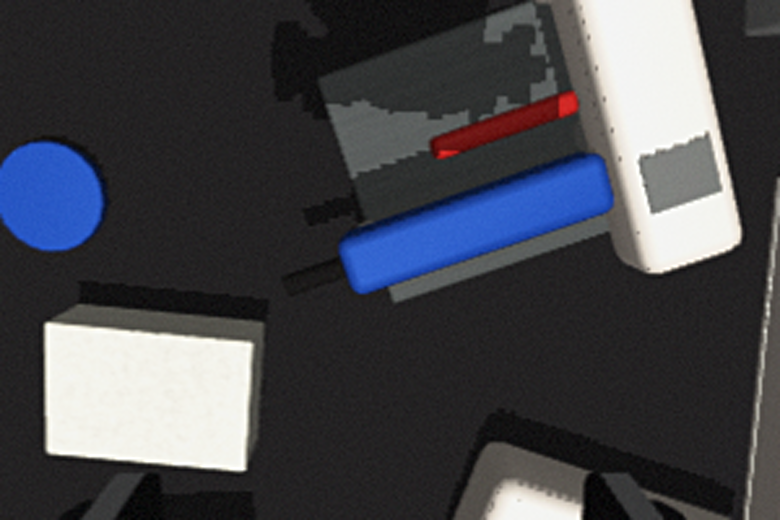

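The crop shows the blue grip from (340,262) to (605,182), with the red trigger from (435,148) to (575,102) along it on the far side.

```bash
python3 - <<'E'
from h import *
p=P('wrist');f=lambda c,z:onz(p,180+c[0]/2.6,60+c[1]/2.6,z)[:2]
pts={'backL':((365,292),99),'backR':((608,210),99),'frL':((350,234),101),'frR':((590,155),101),'trOutL':((433,139),97),'trOutR':((572,93),97),'trInL':((440,158),97)}
W={k:f(*v) for k,v in pts.items()}
for k in W:print(k,W[k].round(1))
for a,b in [('backL','backR'),('frL','frR'),('trOutL','trOutR')]:
    d=W[b]-W[a];print(a,np.degrees(np.arctan2(d[1],d[0])).round(1),np.linalg.norm(d).round(1))
# fit scanner pose: grip corners + trigger outer
from scipy.optimize import least_squares
M={'backL':(-60,-39),'frL':(-60,-11),'trOutR':None}
yaw=np.radians(17)
def res(q):
    R=np.array([[np.cos(q[2]),-np.sin(q[2])],[np.sin(q[2]),np.cos(q[2])]]);T=lambda w:R.T@(w-q[:2])
    return [T(W['backL'])[1]+39,T(W['backR'])[1]+39,T(W['frL'])[1]+11,T(W['frR'])[1]+11,(T(W['backL'])[0]+60),(T(W['frL'])[0]+60),T(W['trOutL'])[1]-17,T(W['trOutR'])[1]-17,T(W['trOutL'])[0]+8]
r=least_squares(res,[545,-350,.3]);q=r.x;print(q,np.degrees(q[2]),r.fun.round(1))
R=np.array([[np.cos(q[2]),-np.sin(q[2])],[np.sin(q[2]),np.cos(q[2])]])
for n,v in [('pad',(15,17)),('back',(15,-39)),('mid',(15,-11))]:print(n,(R@v+q[:2]).round(1))
E
```

```text
backL [ 488.9 -411. ]
backR [ 598.3 -377.8]
frL [ 483.2 -384.2]
frR [ 588.8 -353.7]
trOutL [ 521.  -344.7]
trOutR [ 581.2 -327.6]
trInL [ 524.  -352.9]
backL 16.9 114.3
frL 16.1 109.9
trOutL 15.9 62.5
[ 5.35533184e+02 -3.57423165e+02  2.87899817e-01] 16.495444446252147 [ 0.8  1.6  0.1 -0.6  0.1  2.2 -0.7 -1.4 -2.3]
pad [ 545.1 -336.9]
back [ 561.  -390.6]
mid [ 553.  -363.7]
```

>>> send_rows --pt "0.06 0.04 -0.05 0 0 -0.23 1" --pt "0.125 0.082 -0.1 0 0 -0.46 1" --pt "0.125 0.082 -0.2 0 0 -0.69 1" --pt "0.125 0.082 -0.25 0 0 -0.92 1" --pt "0.125 0.082 -0.25 0 0 -1.0 1" --pt "0.125 0.082 -0.25 0 0 -1.0 1"

```text
t: 35.98
ee_pos: [554.5, -369.5, 186.5]
eef_rot: [-2.922, -1.152, 0.0]
wrist_force: [0.2, 0.7, 0.1]
opening: 85.6
grip_force: 0.0
```

>>> send_rows --pt "0 0 0 0 0 -0.23 1" --pt "0 0 0 0 0 -0.46 1" --pt "0 0 0 0 0 -0.59 1" --pt "0 0 0 0 0 -0.59 1" --pt "0 0 0 0 0 -0.59 1"

```text
t: 36.6
ee_pos: [554.6, -369.8, 187.2]
eef_rot: [3.108, 0.454, 0.001]
wrist_force: [0.1, 0.8, 1.1]
opening: 85.2
grip_force: 0.0
```

```bash
python3 - <<'E'
from h import *
s=ctrl.sense();print(s['t'],s['ee_pos'],s['eef_rot'])
p,im=snap('wrist','w8.png')
m=marks('wrist','trigger_pad');print(m,[onz(p,*x[1:],85)[:2].round() for x in m])
m=marks('wrist','grip_back');print(m,[onz(p,*x[1:],85)[:2].round() for x in m])
E
```

```text
36.6 [ 554.60301379 -369.78966205  187.22467823] [3.10819220e+00 4.53800850e-01 7.34384461e-04]
[(0.85, 280.0, 202.5)] [array([ 539., -337.])]
[(0.8, 348.7, 199.2)] [array([ 559., -392.])]
```

View pics/w8.png

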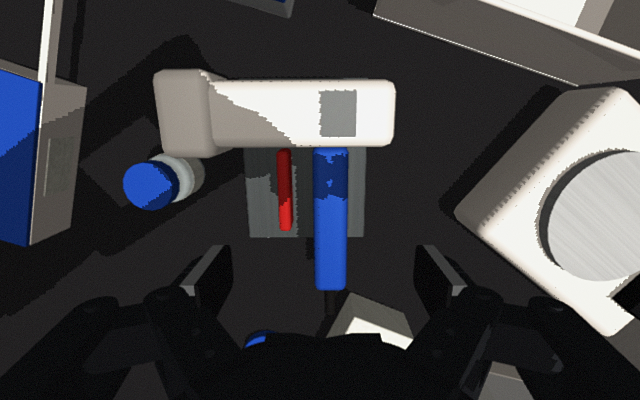

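The picture shows the fingers astride the trigger (285,190) and the grip (331,215), lined up with the barrel.

>>> send_rows --pt "0 0 -0.08 0 0 0 1" --pt "0 0 -0.16 0 0 0 1" --pt "0 0 -0.22 0 0 0 1" --pt "0 0 -0.24 0 0 0 1" --pt "0 0 -0.24 0 0 0 1" --pt "0 0 -0.24 0 0 0 0.3" --pt "0 0 -0.24 0 0 0 0.3" --pt "0 0 -0.24 0 0 0 0.3" --pt "0 0 -0.24 0 0 0 0.3" --pt "0 0 -0.24 0 0 0 0.3" --newtons 35

```text
t: 38.0
ee_pos: [552.8, -366.3, 68.1]
eef_rot: [-3.103, -0.451, 0.005]
wrist_force: [-7.6, 16.3, 13.0]
opening: 46.4
grip_force: 34.6
```

>>> send_rows --pt "0 0 0 0 0 0 0.3" --pt "0 0 0 0 0 0 0.3" --pt "0 0 0 0 0 0 0.3" --pt "0 0 0 0 0 0 0.3" --pt "0 0 0 0 0 0 0.3" --pt "0 0 0 0 0 0 0.3" --pt "0 0 0 0 0 0 0.3" --pt "0 0 0 0 0 0 0.3" --pt "0 0 0 0 0 0 0.3" --pt "0 0 0 0 0 0 0.3" --newtons 45

```text
t: 39.25
ee_pos: [552.8, -366.4, 68.2]
eef_rot: [-3.104, -0.451, 0.005]
wrist_force: [-7.3, 15.5, 13.0]
opening: 46.0
grip_force: 44.3
```

```bash
python3 - <<'E'
from h import *
p,im=snap('wrist','w9.png')
cv2.imwrite('pics/w9c.png',cv2.resize(im[100:320,160:460,::-1],None,fx=2,fy=2,interpolation=cv2.INTER_CUBIC))
E
```

```text
(no output)
```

View pics/w9c.png

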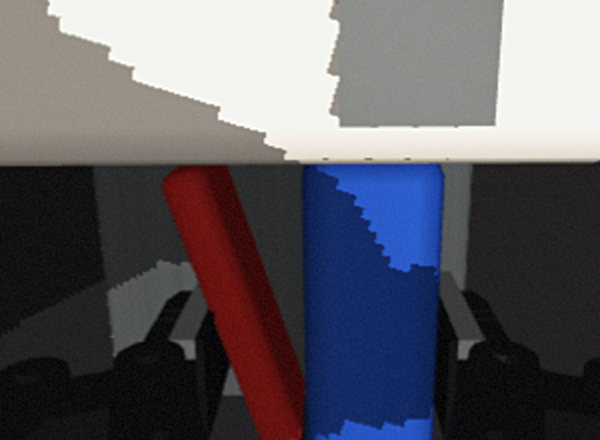

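>>> send_rows --pt "0 0 0 0 0 0 0.3" --pt "0 0 0 0 0 0 0.3" --pt "0 0 0 0 0 0 0.3" --pt "0 0 0 0 0 0 0.3" --pt "0 0 0 0 0 0 0.3" --pt "0 0 0 0 0 0 0.3" --pt "0 0 0 0 0 0 0.3" --pt "0 0 0 0 0 0 0.3" --pt "0 0 0 0 0 0 0.3" --pt "0 0 0 0 0 0 0.3"

```text
t: 40.55
ee_pos: [552.8, -366.4, 68.2]
eef_rot: [-3.104, -0.451, 0.005]
wrist_force: [-8.3, 14.8, 13.2]
opening: 46.2
grip_force: 44.3
```

The trigger is swung over to the grip and hard against its stop, tilted about 0.28 rad in the picture. I'll hold a little longer, then release.

>>> send_rows --pt "0 0 0 0 0 0 0.3" --pt "0 0 0 0 0 0 0.3" --pt "0 0 0 0 0 0 0.3" --pt "0 0 0 0 0 0 0.3" --pt "0 0 0 0 0 0 1" --pt "0 0 0 0 0 0 1" --pt "0 0 0 0 0 0 1" --pt "0 0 0 0 0 0 1" --pt "0 0 0.1 0 0 0 1" --pt "0 0 0.2 0 0 0 1"

```text
t: 41.8
ee_pos: [554.2, -369.7, 167.7]
eef_rot: [-3.109, -0.449, 0.001]
wrist_force: [0.2, 0.3, 1.2]
opening: 85.4
grip_force: 0.0
```

>>> send_rows --pt "0 0 0.1 0 0 0 1" --pt "-0.05 0.08 0.2 0 0 0.2 1" --pt "-0.1 0.18 0.28 0 0 0.4 1" --pt "-0.15 0.28 0.28 0 0 0.6 1" --pt "-0.18 0.4 0.28 0 0 0.8 1" --pt "-0.18 0.52 0.28 0 0 1 1" --pt "-0.18 0.64 0.28 0 0 1 1" --pt "-0.18 0.76 0.28 0 0 1 1" --pt "-0.18 0.88 0.28 0 0 1 1" --pt "-0.18 1.0 0.28 0 0 1 1"

```text
t: 43.05
ee_pos: [464.4, 132.2, 307.4]
eef_rot: [2.7, 1.604, 0.002]
wrist_force: [0.7, -0.4, -0.4]
opening: 85.2
grip_force: 0.0
```

>>> send_rows --pt "0.04 0.04 0 0 0 0.2 1" --pt "0.08 0.1 0 0 0 0.4 1" --pt "0.08 0.15 0 0 0 0.6 1" --pt "0.08 0.15 0 0 0 0.6 1" --pt "0.08 0.15 0 0 0 0.6 1"

```text
t: 43.68
ee_pos: [504.3, 204.7, 306.9]
eef_rot: [2.254, 2.188, -0.0]
wrist_force: [0.0, -0.2, -0.3]
opening: 85.3
grip_force: 0.0
```

```bash
python3 - <<'E'
from h import *
s=ctrl.sense();print(s['t'],s['ee_pos'],s['eef_rot'],s['q'])
p,im=snap('wrist','w10.png')
for q,z in [('tag',0),('tag_crown',52),('rail',0)]:
  m=marks('wrist',q);print(q,[(x,onz(p,*x[1:],z)[:2].round()) for x in m])
t,it=snap('top','t10.png');print(marks('top','tag_crown'),marks('top','trigger_pad'))
s,i2=snap('scene','s10.png')
E
```

```text
43.675 [504.31918103 204.73730507 306.91905944] [ 2.25395604e+00  2.18792046e+00 -3.04322870e-04] [ 3.83143098e-01  1.60539138e-01  1.71733110e+00 -4.30903728e-04
  1.26376412e+00  4.13004342e-01]
tag [((0.84, 159.0, 95.4), array([276., 303.])), ((0.78, 221.5, 220.2), array([342., 115.])), ((0.57, 342.9, 115.4), array([535., 268.]))]
tag_crown [((0.77, 344.9, 114.0), array([534., 270.])), ((0.77, 146.1, 92.9), array([287., 303.])), ((0.67, 210.0, 230.9), array([343., 117.]))]
rail []
[(0.57, 237.9, 182.2), (0.57, 228.1, 267.4), (0.34, 257.6, 125.3), (0.3, 430.6, 180.9)] []
```

View pics/w10.png

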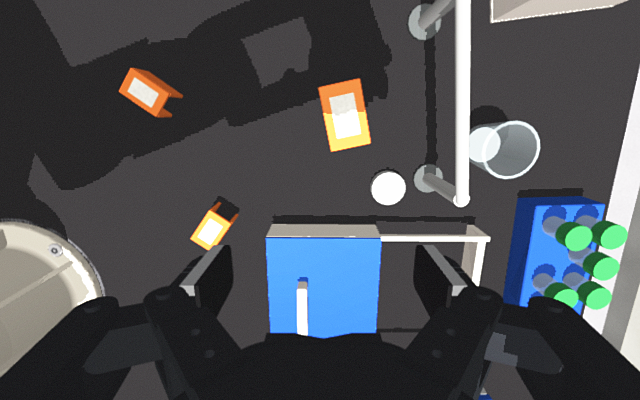

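The picture shows the cover shut and the large tag at (345,115), with the two small tags at (148,92) and (213,227). The rail bar runs from (463,0) to (461,200).

```bash
python3 - <<'E'
from h import *
p=P('wrist');t=P('top');im=cv2.imread('pics/w10.png');it=cv2.imread('pics/t10.png');s=P('scene')
# tag top-face corners
C=[onz(p,*c,60)[:2] for c in [(319,88),(359.5,79),(371,144),(331,152)]]
print(np.round(C,1),'centre',np.mean(C,0).round(1))
for a,b in [(0,1),(3,2),(0,3),(1,2)]:
    d=C[b]-C[a];print((a,b),np.linalg.norm(d).round(1),np.degrees(np.arctan2(d[1],d[0])).round(1))
g=cv2.cvtColor(im,cv2.COLOR_BGR2GRAY)
for r in (20,60,120,170):
    row=g[r,435:490]; k=np.nonzero(row>130)[0]+435; k=k[(k>448)&(k<480)]; u=k.mean()
    print('bar row',r,k.min(),k.max(),[onz(p,u,r,z)[:2].round(1) for z in (120,)])
x=g[120:,455:468].mean(1);print('bar end row',120+np.nonzero(x<110)[0][:3])
T=[(160+88/2.35,120+62/2.35),(160+258/2.35,120+48/2.35)]
cv2.imwrite('pics/tc.png',cv2.resize(it[110:220,180:300],None,fx=5,fy=5,interpolation=cv2.INTER_CUBIC))
# fit bar height: line of wrist bar rows as planes vs top
for z in (100,110,120,130,140):
    a,b=[onz(p,*q,z)[:2] for q in [(463,40),(462,170)]]; m=(a+b)/2; d=(b-a)/np.linalg.norm(b-a)
    c=np.mean([onz(t,*q,z)[:2] for q in T],0); n=np.array([-d[1],d[0]]); print(z,'offset',((c-m)@n).round(1))
si=cv2.imread('pics/s10.png');cv2.imwrite('pics/sc.png',cv2.resize(si[90:310,230:470],None,fx=3,fy=3))
E
```

```text
[[502.3 301.4]
 [551.3 310.3]
 [566.1 232.4]
 [515.2 223.7]] centre [533.7 266.9]
(0, 1) 49.8 10.3
(3, 2) 51.7 9.7
(0, 3) 78.7 -80.6
(1, 2) 79.3 -79.3
bar row 20 455 470 [array([644.7, 355.9])]
bar row 60 455 470 [array([647.9, 319.6])]
bar row 120 456 469 [array([653.1, 260.8])]
bar row 170 456 468 [array([657.5, 207.3])]
bar end row [207 208 209]
100 offset -3.7
110 offset -2.1
120 offset -0.4
130 offset 1.2
140 offset 2.9
```

View pics/tc.png

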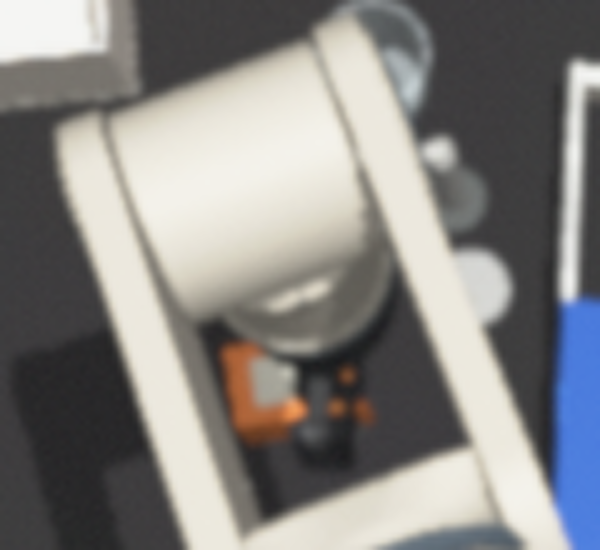

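The top crop is mostly hidden by the arm, but the two views agree on a bar height of 120 (offset -0.4). The large tag at (345,115) measures 79x51, which fits 80x52, so it is the one meant.

>>> send_rows --pt "0.059 0.1 0 0 0 0.13 1" --pt "0.059 0.124 -0.1 0 0 0.26 1" --pt "0.059 0.124 -0.22 0 0 0.26 1" --pt "0.059 0.124 -0.34 0 0 0.26 1" --pt "0.059 0.124 -0.46 0 0 0.26 1" --pt "0.059 0.124 -0.53 0 0 0.26 1" --pt "0.059 0.124 -0.554 0 0 0.26 1" --pt "0.059 0.124 -0.554 0 0 0.26 1"

```text
t: 45.08
ee_pos: [534.1, 267.3, 29.9]
eef_rot: [-2.017, -2.409, 0.001]
wrist_force: [-0.2, -0.2, 0.6]
opening: 85.6
grip_force: 0.0
```

>>> send_rows --pt "0 0 0 0 0 0 0.4" --pt "0 0 0 0 0 0 0.4" --pt "0 0 0 0 0 0 0.4" --pt "0 0 0 0 0 0 0.4" --newtons 50

```text
t: 45.58
ee_pos: [535.0, 267.9, 31.6]
eef_rot: [2.016, 2.408, 0.004]
wrist_force: [0.1, -0.6, 6.5]
opening: 51.4
grip_force: 52.6
```

>>> send_rows --pt "0 0 0.08 0 0 0 0.4" --pt "0 0 0.17 0 0 0 0.4" --pt "0 0 0.26 0 0 0 0.4" --pt "0 0 0.32 0 0 -0.05 0.4" --pt "0.06 0.004 0.32 0 0 -0.116 0.4" --pt "0.12 0.008 0.32 0 0 -0.116 0.4" --pt "0.18 0.008 0.32 0 0 -0.116 0.4" --pt "0.234 0.008 0.32 0 0 -0.116 0.4" --pt "0.234 0.008 0.32 0 0 -0.116 0.4" --pt "0.234 0.008 0.32 0 0 -0.116 0.4"

```text
t: 46.82
ee_pos: [650.2, 271.2, 190.0]
eef_rot: [-2.124, -2.314, 0.001]
wrist_force: [-0.1, -0.4, -1.5]
opening: 51.1
grip_force: 52.8
```

```bash
python3 - <<'E'
from h import *
s=ctrl.sense();print(s['t'],s['ee_pos'],s['eef_rot'])
p,im=snap('wrist','w11.png')
t,i2=snap('scene');
a=cv2.resize(im[:,:,::-1],(560,350));b=cv2.resize(i2[180:330,250:450,::-1],None,fx=2.8,fy=2.8)[:,:560]
cv2.imwrite('pics/c11.png',np.vstack([a,b])[:600] if 0 else np.hstack([cv2.resize(a,(400,250)),cv2.resize(b,(400,300))[:250]]))
E
```

```text
46.825 [650.24910978 271.22580818 190.00136895] [-2.12391811e+00 -2.31438443e+00  5.93001554e-04]
```

View pics/c11.png

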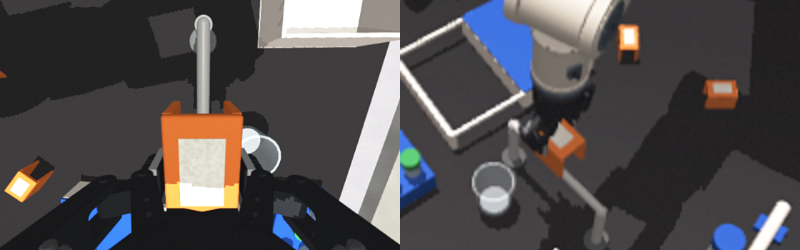

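The picture shows the tag held astride the bar (bar and tag both centred at column 203 of the left half). I'll lower it on and let go.

>>> send_rows --pt "0.003 0 -0.04 0 0 0 0.4" --pt "0.003 0 -0.08 0 0 0 0.4" --pt "0.003 0 -0.12 0 0 0 0.4" --pt "0.003 0 -0.15 0 0 0 0.4" --pt "0.003 0 -0.164 0 0 0 0.4" --pt "0.003 0 -0.164 0 0 0 0.4" --pt "0.003 0 -0.164 0 0 0 0.4"

```text
t: 47.8
ee_pos: [652.8, 271.5, 108.1]
eef_rot: [2.124, 2.315, 0.001]
wrist_force: [0.3, 0.5, -0.9]
opening: 51.2
grip_force: 52.8
```

>>> send_rows --pt "0 0 -0.003 0 0 0 0.4" --pt "0 0 -0.003 0 0 0 0.4" --pt "0 0 -0.003 0 0 0 0.95" --pt "0 0 -0.003 0 0 0 0.95" --pt "0 0 -0.003 0 0 0 0.95" --pt "0 0 -0.003 0 0 0 0.95" --pt "0 0 0.1 0 0 0 0.95" --pt "0 0 0.2 0 0 0 0.95" --pt "0 0 0.3 0 0 0 0.95" --pt "-0.1 -0.2 0.35 0 0 0 0.95"

```text
t: 49.05
ee_pos: [627.7, 219.2, 275.4]
eef_rot: [2.119, 2.315, 0.011]
wrist_force: [1.0, -0.5, -0.5]
opening: 80.4
grip_force: 0.0
```

>>> send_rows --pt "-0.1 -0.1 0 0 0 0 0.95" --pt "-0.2 -0.2 0 0 0 0 0.95" --pt "-0.3 -0.3 0 0 0 0 0.95" --pt "-0.35 -0.4 0 0 0 0 0.95" --pt "-0.35 -0.4 0 0 0 0 0.95" --pt "-0.35 -0.4 0 0 0 0 0.95" --pt "-0.35 -0.4 0 0 0 0 0.95"

```text
t: 49.92
ee_pos: [451.2, 17.5, 271.7]
eef_rot: [2.124, 2.315, 0.001]
wrist_force: [0.4, -0.0, 0.8]
opening: 81.2
grip_force: 0.0
```

```bash
python3 - <<'E'
from h import *
print(ctrl.sense()['t'],ctrl.sense()['ee_pos'])
s,i=snap('scene','s12.png');m1=marks('scene','tag_crown');t,j=snap('top','t12.png');m2=marks('top','tag_crown');print(m1,m2)
cv2.imwrite('pics/s12c.png',cv2.resize(i[90:310,210:450,::-1],None,fx=2.7,fy=2.7,interpolation=cv2.INTER_CUBIC))
p=P('scene');print('exp',proj(s,[652,271,127]),proj(t,[652,271,127]))
# handle shut check
for n,q in(('scene',s),('top',t)):
    print(n,marks(n,'cover_handle'),proj(q,[468,-1,68]),marks(n,'trigger_pad'),proj(q,[545.1,-336.9,85]))
E
```

```text
49.925 [451.22149719  17.48388837 271.69706525]
[(0.93, 327.8, 259.5), (0.64, 366.5, 198.6), (0.58, 407.7, 227.4)] [(0.83, 225.8, 267.4), (0.69, 286.9, 244.5), (0.65, 235.9, 139.9)]
exp [326.08674535 260.41275299] [235.30408061 142.58167895]
scene [(0.67, 322.2, 191.1), (0.45, 257.9, 142.0)] [319.73969734 191.00785372] [(0.4, 256.6, 144.1)] [254.89145801 144.87064137]
top [(0.65, 323.2, 201.5), (0.45, 235.8, 146.2)] [325.68823209 205.96547295] [(0.59, 434.5, 180.3)] [435.512154   180.06680877]
```

View pics/s12c.png

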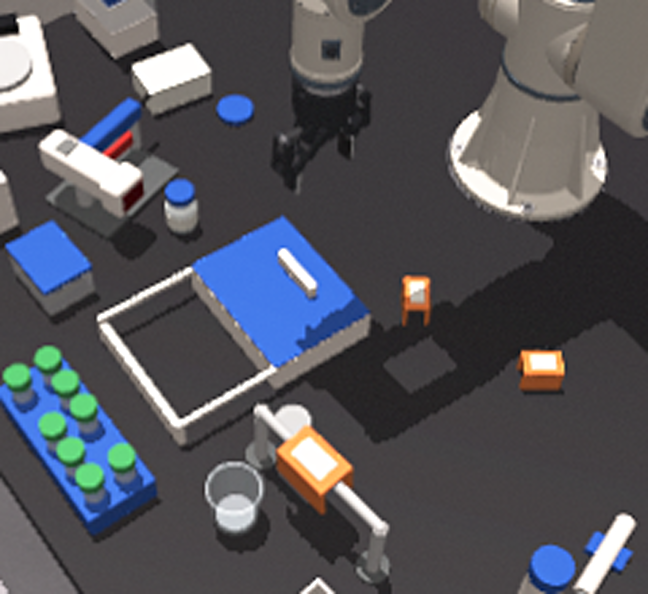

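The picture shows the cover shut over the whole box, the trigger sprung back at (118,148), the tag astride the bar at (315,465), and the other things where they were.

```bash
python3 -c "
from rig import ctrl
print(ctrl.sign_off())"
```

```text
the job is handed in; nothing more can be done
None
```

I handed the job in at about 50 s: the four bottles lie flat in the shut box, the trigger was squeezed home for about 3 s and sprang back, and the full-size tag hangs astride the rail with the arm clear.

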